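Switch the sample-tube sorter to its other tray and let the waiting tubes run

TASK

The desk-top tube sorter is set for the wrong tray. Push the raised end of the rocker bar down so that the seesaw gate tips over its pivot and stays leaning the other way, then press the green release key and keep it down until all three waiting tubes have rolled into the tray the gate did not lean to before, and let the key come back up. Do not touch the tubes themselves, and leave the things standing round the sorter where they are.

Things in the scene. Friction and masses are not known exactly. Their poses are not given: they have to be found in the camera images.
- sorter: Desk-top sorter for sample tubes, fixed: white base 124 x 404 mm, clear plates front and back (outer faces at x = -0.057, +0.057), 192 mm high. Origin: centre of its underside on the desk; +x away from the robot, +y left, z up (the frame of all numbers below). Feed ramp with three waiting tubes: y = -0.140 to -0.014, plates up to z 0.192; throat wall at y = 0.023 up to z 0.176.
- tray_left (a point): Middle of the floor of the left tray (blue floor, 106 mm along x, 72 mm along y, rim 36 mm above the floor), at y = +0.160, z = 0.014. A tube lying in it has its middle at z about 0.023.
- tray_right (a point): The same of the right tray (yellow floor), at y = -0.160.
- gate (a joint): Tilt of the seesaw gate, rad, -0.36 to +0.36; pivot along x at y = 0, z = 0.080. Deck (orange, 114 mm) and rocker bar in front are one piece. -0.36: leans left, feeds the left (blue) tray, the bar's right end is raised; +0.36: leans right, feeds the right (yellow) tray, left end raised. Top-heavy: it falls to the nearer stop and rests there, starting at either; 1 to 2 N at the raised end moves it.
- gate_left (a point): Centre of the upper face of the orange finger pad (22 x 32 mm) at the left end of the steel rocker bar (152 mm long, in front of the sorter); moves with the gate. x = -0.104; raised: y = +0.039, z = 0.153; lowered: y = +0.077, z = 0.110. Pushed straight down 20 mm from raised, the gate has passed level; the bar then falls to its stop.
- gate_right (a point): The same on the right end of the rocker bar; raised: y = -0.039, z = 0.153; lowered: y = -0.077, z = 0.110 in the sorter's frame.
- release (a joint): Travel of the release key, m: 0 up (a stop bar 11 mm high across the foot of the ramp holds the tubes), 0.016 fully down (ramp open; the tubes pass from about 0.011). Spring: 2.3 N to start, 4.4 N fully down; it springs back up when let go. The tubes need about 1 to 2 s to run out.
- release_top (a point): Centre of the top of the round green cap (26 mm across) of the release key, in front of the ramp; moves straight down with it. In the sorter's frame x = -0.076, y = -0.106, z = 0.195 when up.
- tube_1_mid (a point): Middle (on the axis, half-way along) of the sample tube waiting lowest on the ramp: 100 mm long, 17 mm across, 12 g, lilac cap, lying along the sorter's x; waiting, it has its middle at y about -0.031, z 0.144 in the sorter's frame.
- tube_2_mid (a point): The same of the second tube on the ramp, touching the first.
- tube_3_mid (a point): The same of the third tube, uppermost on the ramp; waiting, its middle is at y about -0.066, z 0.154.
- fluid: Correction-fluid bottle with a blue cap, 30 mm across, 72 mm high, standing before the sorter's right end; origin at the centre of its underside.
- jar: Empty clear sample jar, 62 mm across, 117 mm high, standing before the sorter's left end; origin at the centre of its underside.
- lancets: Red and white carton, 60 x 90 x 45 mm, beside the sorter's right end; origin at the centre of its underside.
- pen_yellow: Yellow and blue pen, 149 mm long, 12 mm thick, lying between the robot and the sorter; origin at its middle, on the desk.
Things that resemble listed ones, but are neither listed nor needed, are in the scene too. What is shaped like the part that bears tube_3_mid but red is not meant. Leave any purple look-alike of the part that bears tube_1_mid alone.

How it is judged (in metres and radians):
On the way, in this order (a step that is already met when the one before it is completed fails the run):
1. the gate has been rocked to the other side from where it leaned at the start, with the tubes still waiting (distance of gate_left from where it was at the start of the episode above 0.034 m and (value of joint gate below -0.3 rad or value of joint gate above 0.3 rad) and z of each of tube_1_mid, tube_2_mid, tube_3_mid in the frame of sorter above 0.125 m), for 0.2 s.
2. the release key is pressed down (value of joint release above 0.01 m), for 0.1 s.
At the end, for the whole second after the job is handed in: The gate leans to the other side than at the start (the bar's end more than 34 mm from where it was, tilt beyond 0.30 rad), all three tubes lie at rest in the tray on that side (more than 118 mm from the pivot, middle below 45 mm), and the release key is up again (within 3 mm) (((value of joint gate below -0.3 rad and y of each of tube_1_mid, tube_2_mid, tube_3_mid in the frame of sorter above 0.118 m) or (value of joint gate above 0.3 rad and y of each of tube_1_mid, tube_2_mid, tube_3_mid in the frame of sorter below -0.118 m)) and distance of gate_left from where it was at the start of the episode above 0.034 m and value of joint release below 0.003 m and z of each of tube_1_mid, tube_2_mid, tube_3_mid in the frame of sorter below 0.045 m and x of tube_1_mid in the frame of sorter between -0.053 and 0.053 m and y of tube_1_mid in the frame of sorter between -0.2 and 0.2 m and linear speed of each of tube_1, tube_2, tube_3 below 0.03 m/s and x of tube_2_mid in the frame of sorter between -0.053 and 0.053 m and y of tube_2_mid in the frame of sorter between -0.2 and 0.2 m and x of tube_3_mid in the frame of sorter between -0.053 and 0.053 m and y of tube_3_mid in the frame of sorter between -0.2 and 0.2 m); the robot touches nothing.
It fails at once if the robot touches a sample tube (contact force between any of the fingers, the arm and tube_1 above 0.3 N or contact force between any of the fingers, the arm and tube_2 above 0.3 N or contact force between any of the fingers, the arm and tube_3 above 0.3 N).
It fails at once if a tube is lifted above the ramp (z of any of tube_1_mid, tube_2_mid, tube_3_mid in the frame of sorter above 0.185 m).
It fails at once if a bystander (bottle, jar, carton or pen) is moved by more than 20 mm (distance of any of fluid, jar, lancets, pen_yellow from where it was at the start of the episode above 0.02 m).
It also fails if it takes over 38 s, if anything falls off the work surface, if the arm or the gripper's body presses on something with over 40 N, if the wrist force passes 120 N, or if a joint passes its speed limit or range.

ROBOT

A 6-joint arm with a two-finger parallel gripper is mounted at the origin on a cart in front of the work surface, level with it; the furniture and walls round the work are solid. World frame = base frame: x ahead of the robot, y to its left, z up, the work surface at z = 0. Lengths are in mm, angles in rad, forces in N, time in s.
With the tool pointing down it reaches from about 375 to 925 mm from the base axis. Payload 5.7 kg.
Tool frame: the origin (TCP) lies at the very end of the fingers, on their centre line; the grasp point (between the pads) lies 19 mm behind it; z points along the fingers, y is the direction in which the jaws open and shut (so a half turn about z gives the same grasp; the last joint's range is limited). The gripper opens to 88 mm and grips with 3 to 60 N. Pads are 20 mm wide; open, the fingers measure 115 mm over their backs; the gripper's body (75 mm by 178 mm) begins 61 mm behind the grasp point.
Start: joints at [1.071, 0.359, 1.51, -0, 1.272, -0.115], TCP at [225.214, 556.094, 222.623] pointing down, gripper open.
Joint ranges: [-2.97, 2.97], [-1.01, 2.36], [0.21, 2.38], [-0.96, 4.11], [0.2, 2.71], [-2.98, 2.98]. Speed limits (rad/s): [2.39, 2.39, 3.14, 3.14, 3.14, 3.14].

INTERFACE

Orientations are given as a 3x3 rotation matrix whose columns are the frame's x, y, z axes.
In Python, from bench import * gives the robot as it stands.
- The arm moves only by the shell command python3 -m crank 'ROWS' [FORCE]. ROWS is JSON, a list of rows, each an object with "delta_rot": the turn, a rotation vector about the tool's x, y, z in rad, a list of three; "delta_pos": the shift along the tool's x, y, z in m, a list of three; "grip": the opening, from 0 (shut) to 1 (fully open). A call has 1 to 5 rows; each row is the pose to reach, as a shift and turn from the pose commanded when the call began, along the tool's axes at that moment; what a row does not reach only later rows make up. A row lasts 1/10 s, in which the tool goes at most 50 mm and 8.59 degrees, less where a joint would pass 70% of its speed; a pose out of reach is approached as far as the arm can. A call with a gripper value outside its range is refused whole. The fingers move at their own pace and stop on an object; FORCE is the grip in N (left out, the last holds). Time passes only in rows, so rows that repeat a pose let the fingers close. It gives the time, the measured TCP pose, the force and the opening at its end, in the units of the state.
- read_state(): the state, without advancing time (a new reading comes with each control period).
- capture(name): name is "scene" or "top" or "wrist"; returns the picture (384x512x3 uint8, red, green, blue); there is no depth.
- calibration(name): a dict with "intrinsics" (3x3 intrinsics, pixels), "camera_from_world" (4x4, takes a point from world to camera coordinates). Camera axes: x right, y up, looking along -z (the intrinsics and any distortion apply to the point x, -y, -z); pixel columns grow to the right and rows downward; lengths in mm; the calibration is good to about 2 mm. A picture is of the moment at which its call begins: read the wrist's pose just before it. calibration takes no time and is no camera call; for the wrist camera it gives the pose at the moment of the call.
- finish_job(): hands the job in, once; it reports no verdict.
The state is a dict: "t": time; "qpos": joint angles; "joint_velocities": joint speeds; "joint_torque": joint torques, N m; "ee_pos": TCP position; "tool_rot": TCP orientation; "contact_force": force on the tool from outside, world axes, zero at the start; "moment": the same for the moment, N m; "opening": finger opening in mm.
Only numpy, scipy, OpenCV 4.12 (cv2) and the standard library are available. Lean on these libraries where they do the work, as an engineer would, in place of code of your own. Each camera call takes 0.05 s, during which the arm holds its last target. There are 200 camera calls.

## Working session

There is one attempt and no reset: what is moved stays moved. The work goes in short steps, Python scripts to look and compute and a shell command to move; the robot and the scene stay as the last step left them, time stands still between calls to the robot, and variables do not carry over. Pictures are saved under pics/ and viewed, about 8 in all and at most 12, crops included, and the job is handed in when it is done.

```bash
mkdir -p pics; ls; python3 - <<'E'
from bench import *
import cv2,numpy as np
s=read_state();print(s)
for n in("scene","top"):
    im=capture(n);cv2.imwrite(f"pics/{n}0.png",im[:,:,::-1]);c=calibration(n);print(n,{k:np.round(v,4).tolist() if not isinstance(v,str) else v for k,v in c.items()})
E
```

```text
pics
{'t': 0.0, 'qpos': array([ 1.07089374e+00,  3.59494626e-01,  1.51143975e+00,  3.53881428e-06,
        1.27249139e+00, -1.15073986e-01]), 'joint_velocities': array([-1.35814119e-04, -2.71826614e-03,  2.12537068e-04, -8.84791796e-04,
        5.21585217e-04, -6.02657614e-05]), 'joint_torque': array([ 1.35215746e-04, -5.15345299e+01, -2.70726925e+01,  6.73975982e-02,
        3.46514129e-02, -1.21005814e-04]), 'ee_pos': array([224.89606374, 555.50680538, 221.81299053]), 'tool_rot': array([[-9.26862306e-01,  3.75400439e-01, -8.81653901e-04],
       [ 3.75401413e-01,  9.26860937e-01, -1.60717375e-03],
       [ 2.13836829e-04, -1.82060289e-03, -9.99998320e-01]]), 'contact_force': array([ 0.33338009, -0.47474103, -1.34106333]), 'moment': array([-0.03010123, -0.02264725, -0.01259047]), 'opening': 87.82535642486314}
scene {'intrinsics': [[353.9703, 0.0, 260.3294], [0.0, 353.9703, 186.5209], [0.0, 0.0, 1.0]], 'camera_from_world': [[0.6296, -0.7767, 0.0206, -354.7816], [0.4499, 0.3861, 0.8053, -388.9426], [-0.6334, -0.4977, 0.5925, -772.4957], [0.0, 0.0, 0.0, 1.0]]}
top {'intrinsics': [[467.2324, 0.0, 257.4442], [0.0, 467.2324, 187.144], [0.0, 0.0, 1.0]], 'camera_from_world': [[-0.0082, -0.9998, -0.0173, 30.8929], [0.9896, -0.0106, 0.1436, -617.6036], [-0.1437, -0.0159, 0.9895, -1481.0443], [0.0, 0.0, 0.0, 1.0]]}
```

View pics/scene0.png

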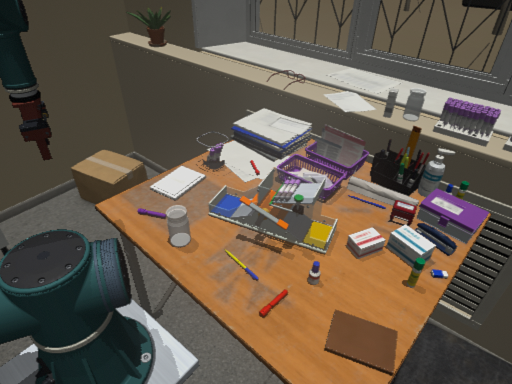

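View pics/top0.png

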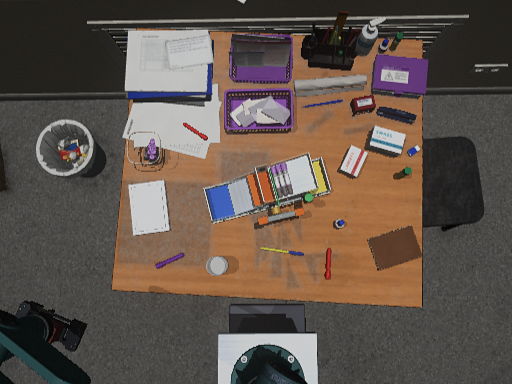

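Top view: the sorter lies turned, with its blue tray at about (222,203), yellow tray at (320,175), green key cap at (309,198) and rocker bar at (278,217). I'll enlarge it.

```bash
python3 - <<'E'
import cv2,numpy as np
a=cv2.imread("pics/top0.png")[145:245,195:345];b=cv2.imread("pics/scene0.png")[160:260,200:350]
a=cv2.resize(a,None,fx=4.4,fy=3*1.4667 if 0 else 4.4,interpolation=cv2.INTER_CUBIC)
cv2.imwrite("pics/c1.png",a)
cv2.imwrite("pics/c2.png",cv2.resize(b,None,fx=5,fy=5,interpolation=cv2.INTER_CUBIC))
E
```

```text
(no output)
```

View pics/c1.png

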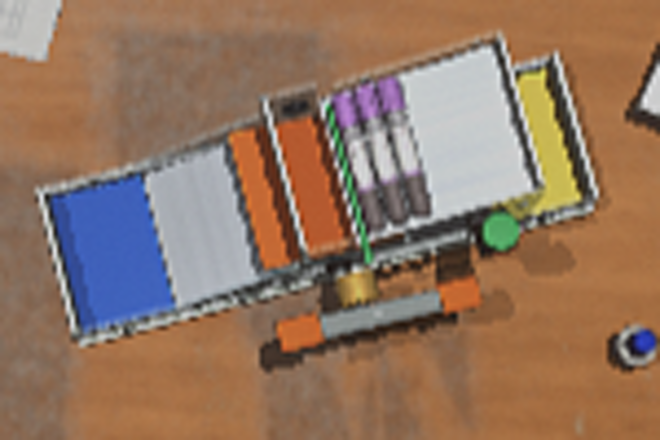

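View pics/c2.png

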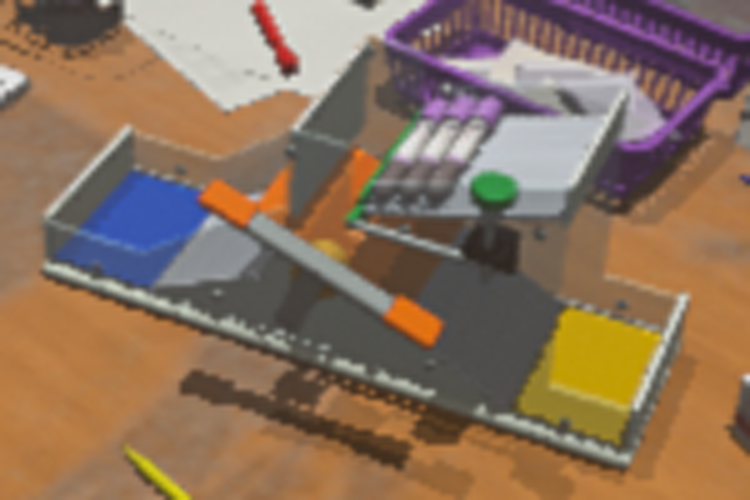

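The top crop shows the left pad at (300,332) and right pad at (460,294), with the gold pivot at (355,285). The left end is nearer the pivot, so it is the raised one. The scene crop agrees: left pad at (228,202), higher than the right pad at (415,320). The gate is therefore at +0.36 and feeds right, so I push gate_left.

Candidates for each part:
- **Pad:** the orange pads as above, against the orange deck at (260,200) and (310,185).
- **Key:** the green cap at (501,231), against the green stop bar at (348,180).
- **Elsewhere:** a green-capped vial at top-image (405,172), the red pens and a purple pen. I leave all of these alone.

Next I cast rays at the known heights.

```bash
cat > h.py <<'E'
import cv2,numpy as np
from bench import *
def ray(n,px,z):
    c=calibration(n);K=np.array(c["intrinsics"]);T=np.array(c["camera_from_world"])
    d=np.linalg.inv(K)@[*px,1];d=T[:3,:3].T@(d*[1,-1,-1]);o=-T[:3,:3].T@T[:3,3]
    return (o+d*(z-o[2])/d[2])
def blobs(im,lo,hi,box,mina=12):
    m=cv2.inRange(cv2.cvtColor(im,cv2.COLOR_BGR2HSV),lo,hi);M=np.zeros_like(m);x0,y0,x1,y1=box;M[y0:y1,x0:x1]=m[y0:y1,x0:x1]
    n,_,s,c=cv2.connectedComponentsWithStats(M)
    return [(s[i,4],np.round(c[i],2).tolist()) for i in range(1,n) if s[i,4]>=mina]
E
cat > m.py <<'E'
from h import *
t=cv2.imread("pics/top0.png");s=cv2.imread("pics/scene0.png")
O=((5,170,150),(14,255,255));G=((50,90,70),(80,255,255));B=((108,120,90),(125,255,255))
print("top O",blobs(t,*O,(195,145,345,245)),"G",blobs(t,*G,(195,145,345,245)),"B",blobs(t,*B,(195,145,250,230)))
print("sc O",blobs(s,*O,(200,160,350,260)),"G",blobs(s,*G,(200,160,350,260)))
E
python3 m.py
```

```text
top O [(np.int32(235), [264.9, 185.99]), (np.int32(181), [253.39, 189.75]), (np.int32(58), [299.24, 211.64]), (np.int32(65), [262.57, 220.18])] G [(np.int32(49), [274.12, 187.08]), (np.int32(61), [308.44, 197.05])] B [(np.int32(665), [219.94, 201.78])]
sc O [(np.int32(43), [271.09, 194.35]), (np.int32(85), [248.69, 199.54]), (np.int32(19), [263.16, 202.42]), (np.int32(62), [282.34, 223.61])] G [(np.int32(45), [298.38, 197.38]), (np.int32(12), [271.75, 200.33])]
```

```bash
cat > fit.py <<'E'
from h import *
P={"gl":(-104,39,153),"gr":(-104,-77,110),"cap":(-76,-106,195)}
obs=[("top","gl",(262.57,220.18)),("top","gr",(299.24,211.64)),("top","cap",(308.44,197.05)),
("scene","gl",(245.4,200.4)),("scene","gr",(282.34,223.61)),("scene","cap",(298.38,197.38))]
for sel in (("top",),("scene",),("top","scene")):
    A=np.array([P[k][:2] for n,k,p in obs if n in sel],float);W=np.array([ray(n,p,P[k][2])[:2] for n,k,p in obs if n in sel])
    a=(A-A.mean(0))@[1,1j];w=(W-W.mean(0))@[1,1j];yaw=np.angle((w*a.conj()).sum())
    R=np.array([[np.cos(yaw),-np.sin(yaw)],[np.sin(yaw),np.cos(yaw)]]);t=W.mean(0)-R@A.mean(0)
    print(sel,np.round(t,1),yaw,"\nres",np.round(W-(A@R.T+t),1).tolist())
for k in P: print(k,np.round(R@P[k][:2]+t,1),P[k][2])
E
python3 fit.py
```

```text
('top',) [612.5  -4.4] 0.24708699542806845 
res [[-0.3, 0.8], [-0.1, -0.3], [0.4, -0.6]]
('scene',) [609.1  -6.3] 0.24688837192656143 
res [[-0.2, -0.4], [0.6, 1.0], [-0.4, -0.6]]
('top', 'scene') [610.8  -5.4] 0.24698836585952866 
res [[1.4, 1.7], [1.6, 0.7], [2.1, 0.4], [-1.9, -1.3], [-1.1, 0.1], [-2.2, -1.5]]
gl [500.4   7. ] 153
gr [ 528.8 -105.4] 110
cap [ 563.  -126.7] 195
```

```bash
cat > go.py <<'E'
import sys
from h import *
from scipy.spatial.transform import Rotation as Ro
yaw=0.247;c,s=np.cos(yaw),np.sin(yaw);S=np.array([[c,-s,0],[s,c,0],[0,0,1]]);o=np.array([610.8,-5.4,0])
g=S@np.array([float(v) for v in sys.argv[1:4]])+o
st=read_state();R=np.array(st["tool_rot"]);p=np.array(st["ee_pos"])
Rg=np.column_stack([-S[:,0],S[:,1],[0,0,-1]])
print("t",round(st["t"],2),"sorter pos",np.round(S.T@(p-o),1),"F",np.round(st["contact_force"],1))
print("goal",np.round(g,1),"dpos m",np.round(R.T@(g-p)/1000,4),"drot",np.round(Ro.from_matrix(R.T@Rg).as_rotvec(),3))
E
python3 go.py -104 44 215
```

```text
t 0.1 sorter pos [-237.   638.3  221.9] F [-1.  -1.1 -0.7]
goal [499.2  11.8 215. ] dpos m [-0.4584 -0.401   0.0074] drot [-0.001 -0.001 -0.632]
```

```bash
python3 -m crank '[{"delta_pos":[-0.036,-0.032,0],"delta_rot":[0,0,-0.12],"grip":0},{"delta_pos":[-0.072,-0.064,0],"delta_rot":[0,0,-0.24],"grip":0},{"delta_pos":[-0.108,-0.096,0],"delta_rot":[0,0,-0.36],"grip":0},{"delta_pos":[-0.144,-0.128,0],"delta_rot":[0,0,-0.48],"grip":0},{"delta_pos":[-0.18,-0.16,0],"delta_rot":[0,0,-0.6],"grip":0}]' 10; python3 go.py -104 44 215
```

```text
t: 0.6
ee_pos: [332.2, 338.4, 222.4]
tool_rot: [[-0.976, -0.219, -0.0], [-0.219, 0.976, -0.0], [0.0, -0.0, -1.0]]
contact_force: [0.9, 0.5, 0.1]
opening: 51.4
t 0.6 sorter pos [-186.1  401.5  222.4] F [0.9 0.5 0.1]
goal [499.2  11.8 215. ] dpos m [-0.0914 -0.3552  0.0075] drot [-0.    -0.    -0.026]
```

```bash
python3 -m crank '[{"delta_pos":[-0.012,-0.047,0],"delta_rot":[0,0,-0.026],"grip":0},{"delta_pos":[-0.024,-0.094,0],"delta_rot":[0,0,-0.026],"grip":0},{"delta_pos":[-0.036,-0.141,0],"delta_rot":[0,0,-0.026],"grip":0},{"delta_pos":[-0.048,-0.188,0],"delta_rot":[0,0,-0.026],"grip":0},{"delta_pos":[-0.06,-0.235,0],"delta_rot":[0,0,-0.026],"grip":0}]'; python3 go.py -104 44 215
```

```text
t: 1.1
ee_pos: [441.1, 121.6, 222.6]
tool_rot: [[-0.971, -0.239, -0.0], [-0.239, 0.971, 0.0], [0.0, 0.0, -1.0]]
contact_force: [1.1, 0.3, -0.4]
opening: 11.3
t 1.1 sorter pos [-133.5  164.6  222.6] F [ 1.1  0.3 -0.4]
goal [499.2  11.8 215. ] dpos m [-0.0302 -0.1204  0.0076] drot [ 0.    -0.    -0.006]
```

```bash
python3 -m crank '[{"delta_pos":[-0.01,-0.04,0],"delta_rot":[0,0,-0.006],"grip":0},{"delta_pos":[-0.02,-0.08,0.003],"delta_rot":[0,0,-0.006],"grip":0},{"delta_pos":[-0.03,-0.12,0.007],"delta_rot":[0,0,-0.006],"grip":0},{"delta_pos":[-0.03,-0.12,0.007],"delta_rot":[0,0,-0.006],"grip":0},{"delta_pos":[-0.03,-0.12,0.007],"delta_rot":[0,0,-0.006],"grip":0}]'; python3 go.py -104 44 215; python3 - <<'E'
from h import *
w=capture("wrist")[:,:,::-1];t=capture("top")[:,:,::-1]
cv2.imwrite("pics/w1.png",w)
cv2.imwrite("pics/t1.png",t)
a=cv2.resize(t[150:250,200:330],(499,384),interpolation=cv2.INTER_CUBIC)
cv2.imwrite("pics/v1.png",cv2.resize(np.hstack([w,a]),(800,304),interpolation=cv2.INTER_AREA))
E
```

```text
t: 1.6
ee_pos: [498.2, 13.6, 215.1]
tool_rot: [[-0.97, -0.242, -0.002], [-0.242, 0.97, 0.0], [0.001, 0.001, -1.0]]
contact_force: [-0.4, 0.2, -0.6]
opening: 0.8
t 1.6 sorter pos [-104.5   45.9  215.1] F [-0.4  0.2 -0.6]
goal [499.2  11.8 215. ] dpos m [-0.0005 -0.0019  0.0001] drot [ 0.001 -0.001 -0.002]
```

View pics/v1.png

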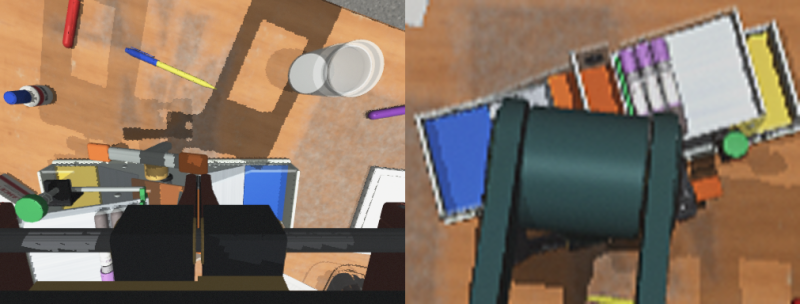

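The wrist view shows the raised left pad at (193,160), straight in line with the closed fingertips at (198,178). The green cap is at (32,207). I check both against the wrist calibration.

```bash
python3 - <<'E'
from h import *
w=cv2.imread("pics/w1.png")
for b in blobs(w,(3,120,60),(14,255,255),(90,170,280,225),30): print("O",b,np.round(ray("wrist",b[1],153),1),np.round(ray("wrist",b[1],110),1))
for b in blobs(w,(50,90,70),(80,255,255),(0,220,80,300),30): print("G",b,np.round(ray("wrist",b[1],195),1))
E
```

```text
O (np.int32(2261), [133.77, 183.2]) [503.4 -79.2 153. ] [518.7 -93.6 110. ]
O (np.int32(900), [243.64, 206.0]) [500.7  10.6 153. ] [515.4  13.4 110. ]
G (np.int32(921), [36.53, 264.39]) [ 564.4 -123.6  195. ]
```

```bash
python3 -m crank '[{"delta_pos":[0,0,0.02],"delta_rot":[0,0,0],"grip":0},{"delta_pos":[0,0,0.04],"delta_rot":[0,0,0],"grip":0},{"delta_pos":[0,0,0.05],"delta_rot":[0,0,0],"grip":0},{"delta_pos":[0,0,0.058],"delta_rot":[0,0,0],"grip":0},{"delta_pos":[0,0,0.063],"delta_rot":[0,0,0],"grip":0}]'; python3 -m crank '[{"delta_pos":[0,0,0.006],"delta_rot":[0,0,0],"grip":0},{"delta_pos":[0,0,0.012],"delta_rot":[0,0,0],"grip":0},{"delta_pos":[0,0,0.018],"delta_rot":[0,0,0],"grip":0},{"delta_pos":[0,0,0.023],"delta_rot":[0,0,0],"grip":0},{"delta_pos":[0,0,0.023],"delta_rot":[0,0,0],"grip":0}]'; python3 -m crank '[{"delta_pos":[0,0,0],"delta_rot":[0,0,0],"grip":0},{"delta_pos":[0,0,0],"delta_rot":[0,0,0],"grip":0},{"delta_pos":[0,0,0],"delta_rot":[0,0,0],"grip":0}]'; python3 - <<'E'
from h import *
w=capture("wrist")[:,:,::-1];t=capture("scene")[:,:,::-1]
a=cv2.resize(t[150:250,200:330],(499,384),interpolation=cv2.INTER_CUBIC)
cv2.imwrite("pics/v2.png",cv2.resize(np.hstack([w,a]),(800,304),interpolation=cv2.INTER_AREA))
E
python3 go.py -104 44 215
```

```text
t: 2.2
ee_pos: [498.4, 14.9, 152.5]
tool_rot: [[-0.969, -0.246, -0.0], [-0.246, 0.969, 0.0], [0.0, 0.0, -1.0]]
contact_force: [0.4, 0.7, 1.7]
opening: 0.6
t: 2.7
ee_pos: [498.0, 14.0, 128.9]
tool_rot: [[-0.97, -0.245, -0.001], [-0.245, 0.97, -0.0], [0.001, 0.0, -1.0]]
contact_force: [-0.6, 0.1, 0.1]
opening: 0.3
t: 3.0
ee_pos: [498.8, 14.0, 129.9]
tool_rot: [[-0.97, -0.245, 0.0], [-0.245, 0.97, -0.0], [-0.0, -0.0, -1.0]]
contact_force: [-1.3, 1.2, 0.6]
opening: 0.7
t 3.1 sorter pos [-103.9   46.3  129.9] F [ 0.4  0.6 -0.3]
goal [499.2  11.8 215. ] dpos m [ 0.0001 -0.0023 -0.0851] drot [-0.  0.  0.]
```

View pics/v2.png

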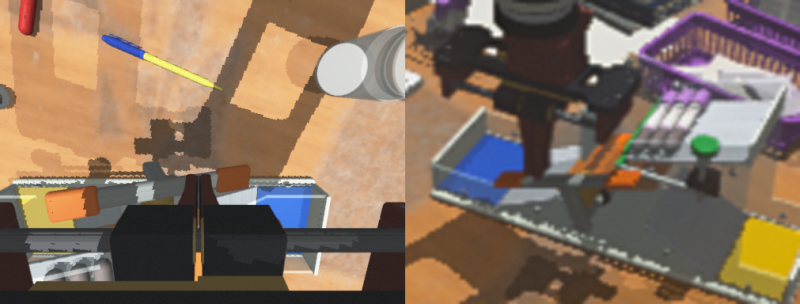

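The gate has tipped: the right pad is now raised (scene half, 625,180), the left one is down (wrist half, 233,178), and the three tubes still wait at about (680,110). Now I lift clear and go to the key.

```bash
python3 -m crank '[{"delta_pos":[0,0,-0.03],"delta_rot":[0,0,0],"grip":0},{"delta_pos":[0,0,-0.06],"delta_rot":[0,0,0],"grip":0},{"delta_pos":[0,0,-0.09],"delta_rot":[0,0,0],"grip":0},{"delta_pos":[0,-0.03,-0.09],"delta_rot":[0,0,0],"grip":0},{"delta_pos":[0,-0.06,-0.09],"delta_rot":[0,0,0],"grip":0}]'; python3 go.py -79 -105 215
```

```text
t: 3.6
ee_pos: [514.2, -44.4, 221.3]
tool_rot: [[-0.969, -0.247, 0.003], [-0.247, 0.969, -0.001], [-0.003, -0.002, -1.0]]
contact_force: [-0.0, 0.5, 0.1]
opening: 0.5
t 3.6 sorter pos [-103.2  -14.2  221.3] F [-0.   0.5  0.1]
goal [ 559.9 -126.5  215. ] dpos m [-0.024  -0.0909  0.0065] drot [-0.002  0.003  0.002]
```

```bash
python3 -m crank '[{"delta_pos":[-0.012,-0.045,0],"delta_rot":[0,0,0],"grip":0},{"delta_pos":[-0.024,-0.091,0],"delta_rot":[0,0,0],"grip":0},{"delta_pos":[-0.024,-0.091,0.005],"delta_rot":[0,0,0],"grip":0},{"delta_pos":[-0.024,-0.091,0.005],"delta_rot":[0,0,0],"grip":0},{"delta_pos":[-0.024,-0.091,0.005],"delta_rot":[0,0,0],"grip":0}]'; python3 go.py -79 -105 178; python3 - <<'E'
from h import *
w=capture("wrist")[:,:,::-1];t=capture("scene")[:,:,::-1]
cv2.imwrite("pics/w3.png",w)
a=cv2.resize(t[150:250,200:330],(499,384),interpolation=cv2.INTER_CUBIC)
cv2.imwrite("pics/v3.png",cv2.resize(np.hstack([w,a]),(800,304),interpolation=cv2.INTER_AREA))
E
```

```text
t: 4.1
ee_pos: [557.7, -125.4, 214.2]
tool_rot: [[-0.97, -0.245, -0.002], [-0.245, 0.97, 0.001], [0.001, 0.001, -1.0]]
contact_force: [0.1, -0.5, 0.0]
opening: 0.4
t 4.1 sorter pos [ -80.8 -103.4  214.2] F [ 0.1 -0.5  0. ]
goal [ 559.9 -126.5  178. ] dpos m [-0.0019 -0.0017  0.0362] drot [ 0.001 -0.001  0.   ]
```

View pics/v3.png

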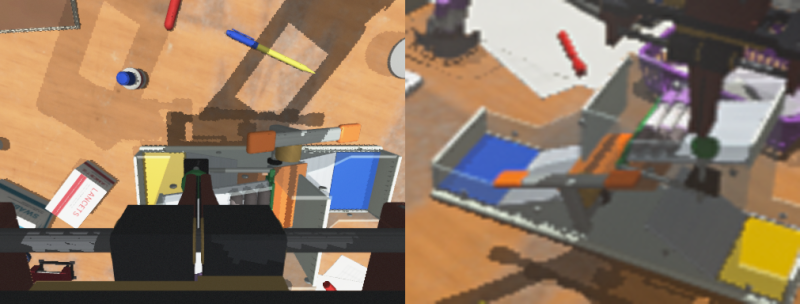

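The gate rests leaning left, with the left pad low at (510,180). The fingertips stand over the green cap (704,148). The bottle (130,78), pen and carton are undisturbed. Now I press.

```bash
python3 -m crank '[{"delta_pos":[-0.001,-0.001,0.01],"delta_rot":[0,0,0],"grip":0},{"delta_pos":[-0.001,-0.001,0.018],"delta_rot":[0,0,0],"grip":0},{"delta_pos":[-0.001,-0.001,0.024],"delta_rot":[0,0,0],"grip":0},{"delta_pos":[-0.001,-0.001,0.03],"delta_rot":[0,0,0],"grip":0},{"delta_pos":[-0.001,-0.001,0.0355],"delta_rot":[0,0,0],"grip":0}]'; for i in 1 2 3 4 5; do python3 -m crank '[{"delta_pos":[0,0,0],"delta_rot":[0,0,0],"grip":0},{"delta_pos":[0,0,0],"delta_rot":[0,0,0],"grip":0},{"delta_pos":[0,0,0],"delta_rot":[0,0,0],"grip":0},{"delta_pos":[0,0,0],"delta_rot":[0,0,0],"grip":0},{"delta_pos":[0,0,0],"delta_rot":[0,0,0],"grip":0}]' | grep -E "ee_pos|force"; done; python3 - <<'E'
from h import *
w=capture("wrist")[:,:,::-1];t=capture("scene")[:,:,::-1]
a=cv2.resize(t[150:250,200:330],(499,384),interpolation=cv2.INTER_CUBIC)
cv2.imwrite("pics/v4.png",cv2.resize(np.hstack([w,a]),(800,304),interpolation=cv2.INTER_AREA))
E
```

```text
t: 4.7
ee_pos: [559.8, -126.7, 178.8]
tool_rot: [[-0.97, -0.245, -0.0], [-0.245, 0.97, 0.001], [0.0, 0.001, -1.0]]
contact_force: [-3.7, -2.0, 28.2]
opening: 0.4
ee_pos: [559.8, -126.6, 179.3]
contact_force: [-0.9, 3.3, 5.0]
ee_pos: [559.9, -126.6, 179.3]
contact_force: [-0.8, 2.7, 5.5]
ee_pos: [559.8, -126.6, 179.3]
contact_force: [-1.2, 3.3, 5.1]
ee_pos: [559.9, -126.6, 179.3]
contact_force: [-1.3, 2.3, 5.8]
ee_pos: [559.8, -126.6, 179.3]
contact_force: [-0.7, 2.9, 5.9]
```

View pics/v4.png

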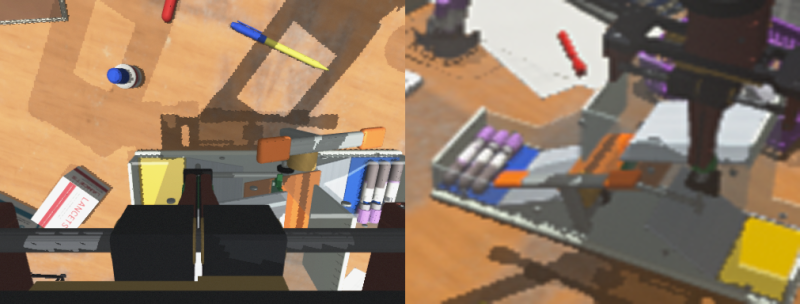

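All three tubes lie in the blue tray at (485,160), and the ramp is empty. I release the key and lift away.

```bash
python3 -m crank '[{"delta_pos":[0,0,-0.012],"delta_rot":[0,0,0],"grip":0},{"delta_pos":[0,0,-0.03],"delta_rot":[0,0,0],"grip":0},{"delta_pos":[0,0,-0.06],"delta_rot":[0,0,0],"grip":0},{"delta_pos":[0.04,0,-0.08],"delta_rot":[0,0,0],"grip":0},{"delta_pos":[0.08,0,-0.08],"delta_rot":[0,0,0],"grip":0}]'; python3 -m crank '[{"delta_pos":[0.04,0,0],"delta_rot":[0,0,0],"grip":0},{"delta_pos":[0.06,0,0],"delta_rot":[0,0,0],"grip":0},{"delta_pos":[0.06,0,0],"delta_rot":[0,0,0],"grip":0},{"delta_pos":[0.06,0,0],"delta_rot":[0,0,0],"grip":0},{"delta_pos":[0.06,0,0],"delta_rot":[0,0,0],"grip":0}]'; python3 - <<'E'
from h import *
w=capture("top")[:,:,::-1].copy();t=capture("scene")[:,:,::-1].copy()
print("purple top",blobs(w,(130,60,80),(155,255,255),(195,145,345,245),4))
for b in blobs(w,(130,60,80),(155,255,255),(195,145,345,245),4):
    p=ray("top",b[1],23)[:2]-[610.8,-5.4];c,s=np.cos(.247),np.sin(.247);print("sorter xy",np.round([c*p[0]+s*p[1],-s*p[0]+c*p[1]],1))
G=((50,90,70),(80,255,255))
for b in blobs(t,*G,(200,160,350,260),12): print("G",b,np.round(ray("scene",b[1],195),1))
a=[cv2.resize(i[150:250,200:330],(499,384),interpolation=cv2.INTER_CUBIC) for i in(w,t)]
cv2.imwrite("pics/v5.png",cv2.resize(np.hstack(a),(800,308)))
E
```

```text
t: 7.8
ee_pos: [484.0, -148.1, 262.3]
tool_rot: [[-0.969, -0.246, 0.005], [-0.246, 0.969, -0.003], [-0.004, -0.005, -1.0]]
contact_force: [-0.8, -1.0, -0.1]
opening: 0.4
t: 8.3
ee_pos: [425.5, -161.7, 259.5]
tool_rot: [[-0.97, -0.245, 0.001], [-0.245, 0.97, -0.001], [-0.001, -0.001, -1.0]]
contact_force: [-0.1, -0.4, -0.4]
opening: 1.0
purple top [(np.int32(98), [214.26, 191.13])]
sorter xy [ 41.  169.2]
G (np.int32(46), [298.37, 197.3]) [ 561.1 -128.   195. ]
```

View pics/v5.png

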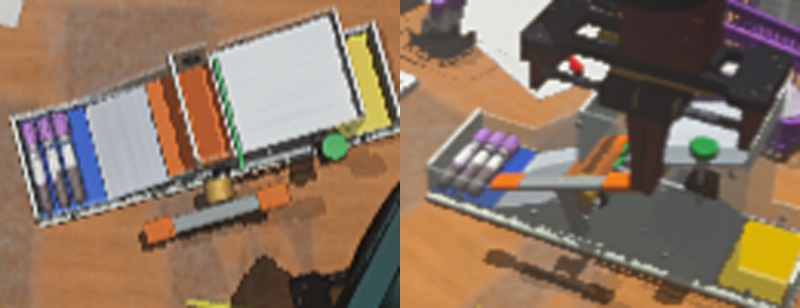

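The key's pixel matches its starting one, so it is up. The tubes lie at y of about 152 to 186 mm in the blue tray, the gate leans left and the arm is clear. I hand it in.

```bash
python3 -c "
from bench import *
print(finish_job())"
```

```text
the job is handed in; nothing more can be done
None
```

The sorter now feeds the left (blue) tray, and all three tubes lie in it. I handed the job in at about 8.4 s of the 38 s allowed; the hand-in reports no verdict.

**What I did:** The gate leaned right at the start, so I pushed its raised left pad down with the closed fingers until it tipped over and stayed leaning left. I then held the green key fully down for about 2.5 s, let it go and backed the arm off.

**Last checks:**
- **Tubes:** the final pictures show all three side by side in the blue tray. The middle of the group is at y of about +169 mm, and the needed limit is 118 mm. The ramp is empty.
- **Gate:** its left end is down and its right end is up.
- **Key:** its cap is back at its starting position in the image, to within 0.1 pixel.
- **Arm:** it reads almost no contact force and stands clear of everything.
- **Bottle, carton, pen and jar:** they looked undisturbed in the wrist pictures, but I did not measure them at the end.

**Disagreements:** the two fixed cameras differed by about 4 mm on where the sorter stands, so I used the average. The wrist camera then agreed with it to about 4 mm. At the bottom of the key's stroke the force briefly read 28 N, then settled to 5–6 N.

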